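# Load the valve test stand and hold the purge dial open

### The arm

A 6-joint arm with a two-finger parallel gripper is mounted at the origin on the work surface. World frame = base frame: x ahead of the robot, y to its left, z up, the work surface at z = 0. Lengths are in mm, angles in degrees, forces in N, time in s.
With the tool pointing down it reaches from about 325 to 850 mm from the base axis. Payload 4.4 kg.
Tool frame: the origin (TCP) lies at the very end of the fingers, on their centre line; the grasp point (between the pads) lies 19 mm behind it; z points along the fingers, y is the direction in which the jaws open and shut (so a half turn about z gives the same grasp; the last joint's range is limited). The gripper opens to 94 mm and grips with 3 to 60 N. Pads are 16 mm wide; open, the fingers measure 119 mm over their backs; the gripper's body (75 mm by 177 mm) begins 78 mm behind the grasp point.
Start: joints at [54.975, 11.837, 88.321, -0, 79.842, -8.623], TCP at [255.691, 515.023, 173.247] pointing down, gripper open.
Joint ranges: [-156.59, 156.59], [-49.26, 127.26], [12.9, 141.05], [-63.56, 243.56], [4.71, 150.69], [-161.64, 161.64]. Speed limits (degrees/s): [159.86, 159.86, 180, 180, 180, 180].

### API

Orientations are given as a 3x3 rotation matrix whose columns are the frame's x, y, z axes.
In Python, from cell import ctrl gives the robot as it stands.
- The arm moves only by the shell command python3 -m pendant 'ROWS' [FORCE]. ROWS is JSON, a list of rows, each an object of numbers: "fingers": the opening in per cent of the stroke, from 0 (shut) to 100 (fully open); "x", "y", "z": the shift along the tool's x, y, z in m; "twist": the turn about the tool's z in rad. A call has 1 to 10 rows; each row shifts and turns the commanded pose from where the row before left it, along the tool's axes as they then stand; what a row does not reach is not made up. A row lasts 1/12 s, in which the tool goes at most 41.7 mm and 7.16 degrees, less where a joint would pass 70% of its speed; a pose out of reach is approached as far as the arm can. A call is refused whole if a number of a shift passes 0.0417 or a number of a turn 0.125, either way. A call with a gripper value outside its range is refused whole. The fingers move at their own pace and stop on an object; FORCE is the grip in N (left out, the last holds). Time passes only in rows, so rows that do not move let the fingers close. It gives the time, the measured TCP pose, the force and the opening at its end, in the units of the state.
- ctrl.sense(): the state, without advancing time (a new reading comes with each control period).
- ctrl.read_camera(name): name is "side" or "top" or "wrist"; returns (picture, depth): 480x640x3 uint8, blue, green, red; 480x640 float32, mm along the optical axis (not along the pixel's ray), 0 where there is no reading.
- ctrl.camera_model(name): a dict with "mtx" (3x3 intrinsics, pixels), "position" and "attitude" of the camera in the world. Camera axes: x right, y down, z forward; pixel columns grow to the right and rows downward; lengths in mm; the calibration is good to about 2 mm. A picture is of the moment at which its call begins: read the wrist's pose just before it. camera_model takes no time and is no camera call; for the wrist camera it gives the pose at the moment of the call.
- ctrl.sign_off(): hands the job in, once; it reports no verdict.
The state is a dict: "time_s": time; "q": joint angles; "qd": joint speeds; "tau": joint torques, N m; "ee_pos": TCP position; "tcp_rot": TCP orientation; "force": force on the tool from outside, world axes, zero at the start; "ft_torque": the same for the moment, N m; "width": finger opening in mm.
Only numpy, scipy, OpenCV 4.12 (cv2) and the standard library are available. Lean on these libraries where they do the work, as an engineer would, in place of code of your own. Each camera call takes 0.05 s, during which the arm holds its last target.

### The job

Put the round white valve into the round nest and the square white valve into the square nest of the test stand, upright and pushed fully home, and let go of them. Then turn the spring-return purge dial clockwise past its first two clicks to the third (the green mark) and finish while still holding it there, because it springs back when released. Leave everything else on the bench where it is.

Things in the scene. Friction and masses are not known exactly. Their poses are not given: they have to be found in the camera images.
- round_valve_center (a point): White plastic valve with a round lower part, a cylinder 40 mm diameter, 45 mm high from the foot, then a thin blue neck (5 mm high) and a 30 mm wide ivory cap on top (20 mm high); 70 mm tall in all, about 150 g; grip it across that part; standing upright on the table at the start. Origin on its axis at half height, 35 mm above its foot; z up along the axis.
- square_valve_center (a point): White plastic valve with a square lower part, 38 x 38 mm, 45 mm high from the foot, its flats along the point's x and y, then the same blue neck and ivory cap as on the round one; 70 mm tall in all, about 150 g; grip it across two flats; standing upright on the table at the start. Origin on its axis at half height, 35 mm above its foot; z up along the axis.
- round_valve: The same round valve, origin at the centre of its foot.
- square_valve: The same square valve, origin at the centre of its foot.
- nest_round_hole0 (a point): Centre of the mouth of the round nest: a hole 43 mm in diameter and 14 mm deep, its rim chamfered by 3 mm and its floor yellow, in the top of a fixed dark blue-grey block 90 x 90 mm whose top is 30 mm above the table. z up. A valve fully home has its centre 21 mm above this point. The two nest blocks stand side by side on an aluminium plate 110 x 220 mm, 8 mm thick, their centres 110 mm apart, and either may be the left one.
- nest_square_hole0 (a point): Centre of the mouth of the square nest: a hole 41 x 41 mm and 14 mm deep, its rim chamfered by 3 mm, yellow floor, sides along the point's x and y, in the top of the other such fixed block, 30 mm above the table. z up. A valve fully home has its centre 21 mm above this point. Any of the valve's four quarter turns fits.
- dial_grip (a point): Grip point of the purge dial, on its upright turning axis, 14 mm below the top of its black bar handle. The handle is an upright bar 54 mm long, 16 mm thick (along this point's y) and 38 mm high; its white pointer end is towards the point's -x. It stands on a grey disc of 64 mm diameter, whose top is 24 mm below this point, on a fixed white box 130 x 130 x 55 mm. The point turns with the dial. Pinch the bar from above across its thickness.
- dial (a joint): Angle of the purge dial in rad: 0 at home, where its spring keeps it, growing as it is turned clockwise seen from above (white pointer moves from the mark without dots towards the green mark). Clicks (detents) at 0.4, 0.8 and 1.2 (green mark, three dots); solid stop at 1.34. Turning takes 0.06 to 0.11 N m at the start and 0.11 to 0.21 N m near the third click, rising and falling at each click; no click holds the dial, it returns to 0 when let go.
- wrench: A bystander: leave it alone (it must not be shifted by 30 mm). Steel wrench, 160 mm, lying flat near the robot.
- screwdriver: A bystander: leave it alone (it must not be shifted by 30 mm). Screwdriver, 170 mm, lying flat near the robot.
- spare_cap: A bystander: leave it alone (it must not be shifted by 30 mm). Loose ivory cap, 34 mm wide, 30 mm high.
- tee: A bystander: leave it alone (it must not be shifted by 30 mm). White tee fitting, 50 mm long, 24 mm high.
- bottle: A bystander: leave it alone (it must not be shifted by 30 mm). Amber bottle, 60 mm diameter, 120 mm tall.
- flowmeter: A bystander: leave it alone (it must not be shifted by 30 mm). Dark upright flowmeter on a foot 50 x 60 mm, 132 mm tall.
Things that resemble listed ones, but are neither listed nor needed, are in the scene too. What is shaped like the square_valve but orange, purple or red is not meant.

How it is judged (in metres and radians):
On the way, in this order (a step that is already met when the one before it is completed fails the run):
1. both valves seated in their own nests and released, the dial still at home (horizontal distance between round_valve_center and nest_round_hole0 below 0.004 m and z of round_valve_center in the frame of nest_round_hole0 below 0.0245 m and angle between each of round_valve_center, square_valve_center's own z axis and vertical below 0.07 rad and contact force between the fingers and round_valve below 0.1 N and horizontal distance between square_valve_center and nest_square_hole0 below 0.004 m and z of square_valve_center in the frame of nest_square_hole0 below 0.0245 m and contact force between the fingers and square_valve below 0.1 N and value of joint dial below 0.15 rad), for 0.2 s.
2. the dial turned to the third click by the fingers (value of joint dial above 1.06 rad and contact force between the fingers and dial above 1 N and contact force between each of round_valve, square_valve and dial below 0.1 N), for 0.3 s.
At the end, for the whole second after the job is handed in: Each valve stands in its own nest, within 4 mm of the nest's centre, its centre less than 24.5 mm above the mouth (fully home is 21), within 0.07 rad of upright and released; the dial is beyond 1.06 rad (third click at 1.2, stop at 1.34), at rest, and held by the fingers alone with more than 1 N (all of step 2 and horizontal distance between round_valve_center and nest_round_hole0 below 0.004 m and z of round_valve_center in the frame of nest_round_hole0 below 0.0245 m and angle between each of round_valve_center, square_valve_center's own z axis and vertical below 0.07 rad and contact force between the fingers and round_valve below 0.1 N and horizontal distance between square_valve_center and nest_square_hole0 below 0.004 m and z of square_valve_center in the frame of nest_square_hole0 below 0.0245 m and contact force between the fingers and square_valve below 0.1 N and velocity of joint dial between -0.1 and 0.1 rad/s); the arm keeps its last pose, push and grip.
It fails at once if a bystander was moved by more than 30 mm (distance of any of wrench, screwdriver, spare_cap, tee, bottle, flowmeter from where it was at the start of the episode above 0.03 m).
It also fails if it takes over 67 s, if anything falls off the work surface, if the arm or the gripper's body presses on something with over 40 N, if the wrist force passes 120 N, or if a joint passes its speed limit or range.

## Working session

There is one attempt and no reset: what is moved stays moved. The work goes in short steps, Python scripts to look and compute and a shell command to move; the robot and the scene stay as the last step left them, time stands still between calls to the robot, and variables do not carry over. Pictures are saved under pics/ and viewed, and the job is handed in when it is done.

```bash
ls; mkdir -p pics; python3 - <<'E'
from cell import ctrl
import cv2,json
s=ctrl.sense();print(s)
for n in("top","side"):
    p,d=ctrl.read_camera(n);cv2.imwrite(f"pics/{n}0.png",p)
    import numpy as np; np.save(f"pics/{n}0.npy",d); print(n,ctrl.camera_model(n))
E
```

```text
pics
{'time_s': 0.0, 'q': array([ 5.49746495e+01,  1.18834346e+01,  8.84027133e+01, -9.63507787e-04,
        7.98408729e+01, -8.62279415e+00]), 'qd': array([-0.01184013,  0.04349645, -0.05225828, -0.05211315,  0.03377215,
       -0.01747499]), 'tau': array([ 3.62480832e-04, -3.70874441e+01, -2.81418067e+01,  6.97966316e-02,
        3.60062392e-02, -1.64097009e-04]), 'ee_pos': array([255.20243419, 514.30328789, 172.11622325]), 'tcp_rot': array([[-8.95693049e-01,  4.44671088e-01, -1.25882662e-03],
       [ 4.44672758e-01,  8.95691246e-01, -1.82493942e-03],
       [ 3.16022186e-04, -2.19435146e-03, -9.99997542e-01]]), 'force': array([-0.3737809 , -0.11422946, -0.70468629]), 'ft_torque': array([ 0.00604579,  0.01238678, -0.05166981]), 'width': 93.92833280497767}
top {'mtx': array([[523.81974634,   0.        , 318.43742685],
       [  0.        , 523.81974634, 233.12364125],
       [  0.        ,   0.        ,   1.        ]]), 'position': array([ 405.11766172,   79.20646649, 1085.49724137]), 'attitude': array([[-0.01813726, -0.98695776,  0.15995443],
       [-0.9995896 ,  0.01435134, -0.02479236],
       [ 0.02217345, -0.16033845, -0.98681301]])}
side {'mtx': array([[498.59490699,   0.        , 309.87640983],
       [  0.        , 498.59490699, 232.65218882],
       [  0.        ,   0.        ,   1.        ]]), 'position': array([ -24.26183828, -738.82713574,  636.72317234]), 'attitude': array([[ 0.81387252, -0.27451195,  0.51210811],
       [-0.58084538, -0.40739326,  0.70473355],
       [ 0.01517161, -0.8710189 , -0.49101517]])}
```

View pics/top0.png

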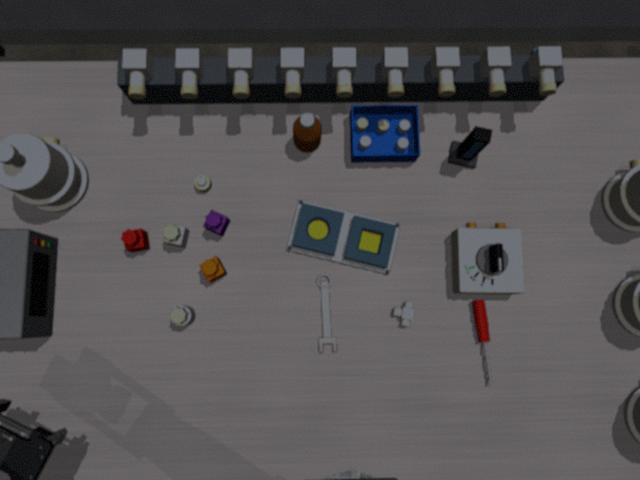

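View pics/side0.png

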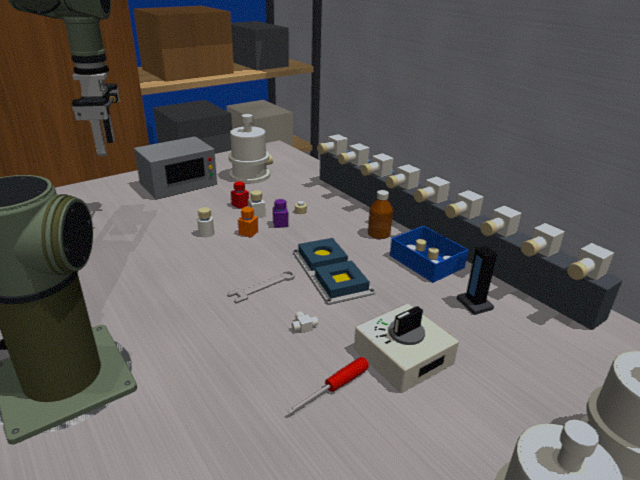

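Top view: round valve ≈(180,316), white square valve ≈(174,235) between red (135,239), purple (216,222) and orange (212,268); round nest (318,230), square nest (370,242), dial (495,258). I'll measure these now.

```bash
cat > h.py <<'E'
import numpy as np,cv2
from cell import ctrl
def ray(cm,u,v,z):
    K,R,p=cm["mtx"],np.array(cm["attitude"]),np.array(cm["position"])
    d=R@np.linalg.solve(K,[u,v,1.0]); return p+d*(z-p[2])/d[2]
def cloud(cm,D):
    K,R,p=cm["mtx"],np.array(cm["attitude"]),np.array(cm["position"])
    v,u=np.indices(D.shape); x=(u-K[0,2])/K[0,0]*D; y=(v-K[1,2])/K[1,1]*D
    return np.stack([x,y,D],-1)@R.T+p
def crop(p,x0,y0,x1,y1,s,name,gain=1.6):
    c=np.clip(p[y0:y1,x0:x1].astype(float)*gain,0,255).astype(np.uint8)
    cv2.imwrite("pics/"+name,cv2.resize(c,None,fx=s,fy=s,interpolation=cv2.INTER_CUBIC))
E
python3 - <<'E'
from h import *
p=cv2.imread("pics/top0.png");D=np.load("pics/top0.npy")
cm=ctrl.camera_model("top")
crop(p,110,160,250,340,3,"c1.png")
crop(p,280,190,540,300,3,"c2.png")
P=cloud(cm,D)
for n,(u,v) in dict(round=(180,314),sq=(173,232),red=(133,237),orange=(210,267),purple=(214,220),nr=(318,230),ns=(370,242),nb=(335,215),table=(250,300),dialbox=(470,280),bar=(495,255)).items(): print(n,P[v,u].round(1),D[v,u])
E
```

```text
round [417.5 320.3  70.2] 997.94446
sq [576.3 338.1  68.7] 1024.3468
red [567.7 415.7  67.4] 1022.32764
orange [506.2 264.5  71.6] 1012.066
purple [598.8 258.3  70. ] 1028.6195
nr [585.   53.1  16.4] 1084.4335
ns [558.3 -54.   15.9] 1083.2544
nb [613.7  17.9  28.9] 1077.5269
table [444.1 194.7   1.8] 1072.813
dialbox [ 473.6 -243.6   58.6] 1032.2821
bar [ 517.8 -282.1   98.9] 1000.53796
```

View pics/c1.png

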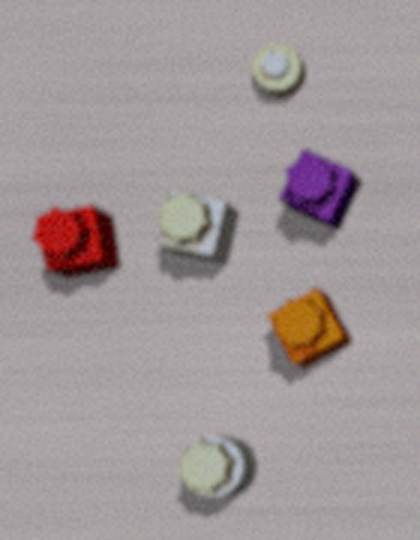

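View pics/c2.png

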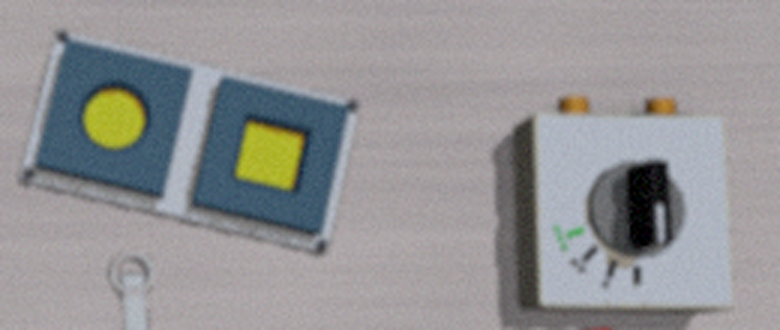

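```bash
python3 - <<'E'
from h import *
p=cv2.imread("pics/top0.png");D=np.load("pics/top0.npy")
cm=ctrl.camera_model("top");P=cloud(cm,D)
hsv=cv2.cvtColor(p,cv2.COLOR_BGR2HSV)
# caps by depth-height window
for n,(u,v) in dict(round=(180,314),sq=(173,232)).items():
    w=np.zeros(D.shape,bool);w[v-14:v+15,u-14:u+15]=1
    m=w&(abs(P[...,2]-70)<6); ys,xs=np.nonzero(m); print(n,m.sum(),ray(cm,xs.mean(),ys.mean(),70)[:2], P[m].mean(0))
# yellow floors
y=cv2.inRange(hsv,(22,150,90),(35,255,255))
for c in cv2.findContours(y,0,2)[0]:
    if cv2.contourArea(c)>100:
        M=cv2.moments(c);u,v=M['m10']/M['m00'],M['m01']/M['m00'];print("yellow",u,v,ray(cm,u,v,16),cv2.contourArea(c))
b=cv2.inRange(hsv,(95,60,40),(112,200,200)); b[:195]=0;b[280:]=0
for c in cv2.findContours(b,0,2)[0]:
    if cv2.contourArea(c)>600:
        q=cv2.boxPoints(cv2.minAreaRect(c)); W=np.array([ray(cm,*a,30)[:2] for a in q]); print("block",q.mean(0),W.mean(0),np.linalg.norm(W-np.roll(W,1,0),axis=1), np.degrees(np.arctan2(*(W[1]-W[0])[::-1]))%90)
m=(P[...,2]>90)&(P[...,2]<105);m[:230]=0;m[280:]=0;m[:,:470]=0;m[:,520:]=0
pts=P[m][:,:2].astype(np.float32);print(len(pts),cv2.minAreaRect(pts),P[m].mean(0))
s=ctrl.sense();w=ctrl.camera_model("wrist");R=s["tcp_rot"]
print("wrist in tool",R.T@(w["position"]-s["ee_pos"]),(R.T@w["attitude"]).round(3),w["mtx"])
E
```

```text
round 216 [414.8501277  324.57852704] [414.86352396 324.6415101   69.72906925]
sq 206 [575.24577556 342.14471449] [575.3004856  342.20781904  69.73564387]
yellow 369.3339031339031 241.6364672364672 [559.11074253 -52.61235606  16.        ] 292.5
yellow 317.7438456420492 229.30805056553558 [586.50138095  53.62840717  16.        ] 250.5
block [369.95227 241.37357] [557.92376207 -52.22254662] [88.77685502 90.69572635 89.9952365  90.60116843] 75.60466744910225
block [317.55884 228.76472] [585.56191082  54.27418385] [87.69453248 90.12374505 88.8899226  89.98861196] 75.5214630501942
277 ((512.470947265625, -288.3187255859375), (17.03069496154785, 54.82793045043945), 88.74481964111328) [ 512.59693931 -287.29297869   99.58793031]
wrist in tool [ 7.74175930e+01  1.10591617e-01 -2.10037707e+02] [[-0.001 -0.964 -0.266]
 [ 1.    -0.001  0.001]
 [-0.001 -0.266  0.964]] [[364.74384171   0.         317.43039475]
 [  0.         364.74384171 241.52057922]
 [  0.           0.           1.        ]]
```

```bash
python3 -m pendant '[{"x":-0.0325,"y":-0.0141},{"x":-0.0325,"y":-0.0141},{"x":-0.0325,"y":-0.0141},{"x":-0.0325,"y":-0.0141},{"x":-0.0325,"y":-0.0141},{"x":-0.0325,"y":-0.0141},{"x":-0.0325,"y":-0.0141},{"x":0},{"x":0}]'
python3 - <<'E'
from h import *
s=ctrl.sense();cm=ctrl.camera_model("wrist");p,D=ctrl.read_camera("wrist");print(s["ee_pos"],s["tcp_rot"].round(3),cm["position"])
cv2.imwrite("pics/w1.png",p);np.save("pics/w1.npy",D);P=cloud(cm,D)
m=(abs(P[...,2]-70)<5); n,l,st,c=cv2.connectedComponentsWithStats(m.astype(np.uint8))
for i in range(1,n):
    if st[i,4]>200: print(c[i],st[i],P[l==i].mean(0),ray(cm,*c[i],70))
E
```

```text
[255.23368865 514.3668886  172.22205235] [[-0.896  0.445 -0.001]
 [ 0.445  0.896 -0.002]
 [ 0.    -0.002 -1.   ]] [186.18712718 549.23741684 382.28383571]
[526.03397508 279.63533409] [457 250 141  62 883] [380.20401078 664.70201089  70.0610808 ] [380.25809457 665.24421331  70.        ]
[225.30517241 440.3637931 ] [210 427  32  27 580] [414.95780598 326.77032338  67.77055525] [413.30279751 328.36324161  70.        ]invalid input
```

View pics/w1.png

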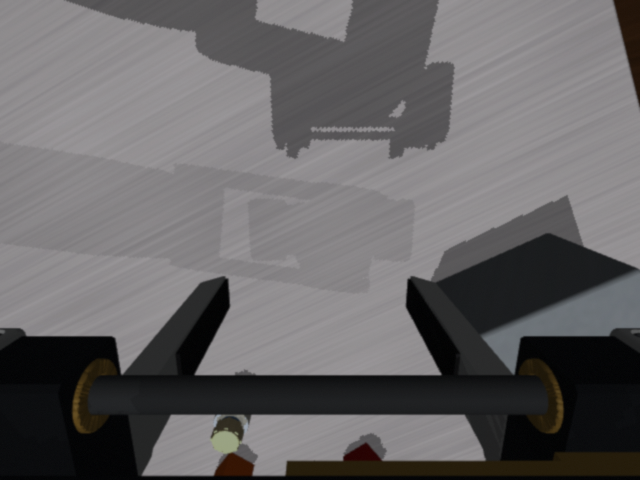

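The wrist image (arm not yet moved) shows the fingers at (205,320)/(430,320) and the round valve's cap at (225,440). The call was refused, probably because rows need all five keys.

```bash
python3 -m pendant '[{"fingers":100,"x":-0.0325,"y":-0.0141,"z":0,"twist":0},{"fingers":100,"x":-0.0325,"y":-0.0141,"z":0,"twist":0},{"fingers":100,"x":-0.0325,"y":-0.0141,"z":0,"twist":0},{"fingers":100,"x":-0.0325,"y":-0.0141,"z":0,"twist":0},{"fingers":100,"x":-0.0325,"y":-0.0141,"z":0,"twist":0},{"fingers":100,"x":-0.0325,"y":-0.0141,"z":0,"twist":0},{"fingers":100,"x":-0.0325,"y":-0.0141,"z":0,"twist":0},{"fingers":100,"x":0,"y":0,"z":0,"twist":0},{"fingers":100,"x":0,"y":0,"z":0,"twist":0}]'
cat > look.py <<'E'
import sys
from h import *
def look(name):
    s=ctrl.sense();cm=ctrl.camera_model("wrist");p,D=ctrl.read_camera("wrist")
    cv2.imwrite(f"pics/{name}.png",p);np.save(f"pics/{name}.npy",D)
    print(s["time_s"],s["ee_pos"].round(1),s["tcp_rot"].round(4).tolist(),cm["position"].round(1))
    import pickle;pickle.dump((s,cm),open(f"pics/{name}.pkl","wb"))
    return s,cm,p,D
if __name__=="__main__":
    s,cm,p,D=look(sys.argv[1]);P=cloud(cm,D)
    m=(abs(P[...,2]-70)<5); n,l,st,c=cv2.connectedComponentsWithStats(m.astype(np.uint8))
    for i in range(1,n):
        if st[i,4]>200: print(c[i].round(1),st[i],P[l==i].mean(0).round(1),ray(cm,*c[i],70).round(1))
E
python3 look.py w2
```

```text
time_s: 0.9
ee_pos: [416.4, 324.1, 172.9]
tcp_rot: [[-0.894, 0.448, -0.001], [0.448, 0.894, -0.0], [0.001, -0.0, -1.0]]
force: [0.6, 0.7, -0.2]
width: 94.0
0.9 [416.4 324.1 172.9] [[-0.8939, 0.4482, -0.0008], [0.4482, 0.8939, -0.0001], [0.0007, -0.0004, -1.0]] [347.4 358.9 383. ]
[621.2 107.4] [ 600   23   40  175 1464] [435.3 590.4  69.9] [434.2 590.4  70. ]
[318.7 230. ] [301 212  37  37 913] [415.9 325.9  68.2] [415.5 326.1  70. ]
[483.5 321.8] [467 308  32  30 630] [566.9 426.   68.2] [565.6 425.6  70. ]
[307.1 337.7] [290 322  35  32 731] [506.6 267.9  68. ] [505.5 268.5  70. ]
[407.4 362.6] [391 348  34  27 654] [575.3 343.9  68.1] [573.9 344.   70. ]
[343.4 419.5] [328 415  30  12 266] [607.5 258.5  68.2] [606.  259.1  70. ]
```

View pics/w2.png

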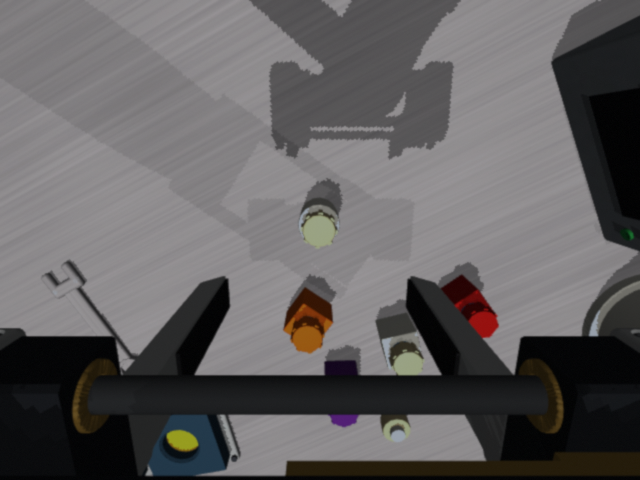

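Wrist view shows the round valve's cap at (319,230), the white square valve at (407,363), and the orange one at (307,338). The round cap agrees with the top view within 2 mm. I'll descend and grip.

```bash
python3 -m pendant '[{"fingers":100,"x":0.001,"y":0.001,"z":0.038,"twist":0},{"fingers":100,"x":0,"y":0,"z":0.038,"twist":0},{"fingers":100,"x":0,"y":0,"z":0.038,"twist":0},{"fingers":80,"x":0,"y":0,"z":0.038,"twist":0},{"fingers":60,"x":0,"y":0,"z":0,"twist":0},{"fingers":30,"x":0,"y":0,"z":0,"twist":0},{"fingers":20,"x":0,"y":0,"z":0,"twist":0},{"fingers":20,"x":0,"y":0,"z":0,"twist":0},{"fingers":20,"x":0,"y":0,"z":0,"twist":0}]' 25
```

```text
time_s: 1.7
ee_pos: [417.4, 328.5, 24.4]
tcp_rot: [[-0.896, 0.444, 0.005], [0.444, 0.896, 0.003], [-0.003, 0.005, -1.0]]
force: [-0.4, -0.2, -0.1]
width: 57.6
```

```bash
python3 -m pendant '[{"fingers":20,"x":0,"y":0,"z":0.002,"twist":0},{"fingers":20,"x":0,"y":0,"z":0,"twist":0},{"fingers":20,"x":0,"y":0,"z":0,"twist":0},{"fingers":20,"x":0,"y":0,"z":0,"twist":0},{"fingers":20,"x":0,"y":0,"z":0,"twist":0},{"fingers":20,"x":0,"y":0,"z":0,"twist":0}]' 25
```

```text
time_s: 2.2
ee_pos: [415.3, 326.7, 19.5]
tcp_rot: [[-0.896, 0.445, 0.0], [0.445, 0.896, -0.0], [-0.0, -0.0, -1.0]]
force: [-0.6, -1.2, 2.8]
width: 29.6
```

```bash
python3 look.py w3; python3 - <<'E'
from h import *
p,d=ctrl.read_camera("side");crop(p,60,130,320,290,3,"s3.png")
E
```

```text
2.2 [415.3 326.7  19.5] [[-0.8957, 0.4447, 0.0001], [0.4447, 0.8957, -0.0002], [-0.0002, -0.0001, -1.0]] [346.  361.2 229.6]
[317.5 305.9] [ 260  276  116   64 3419] [414.7 327.2  68.6] [414.  327.6  70. ]
[574.2 459. ] [565 439  20  37 329] [561.3 413.   67.2] [557.5 412.1  70. ]
```

View pics/w3.png

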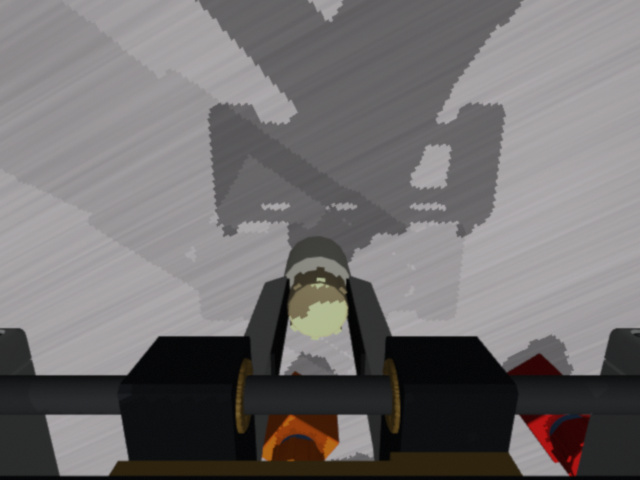

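View pics/s3.png

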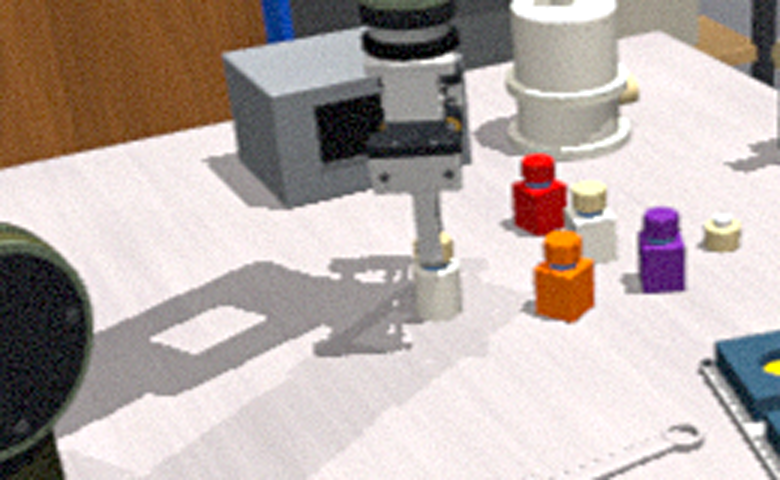

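The grip is on the cap (30 mm), not the body, and the fingertips look higher than the reported TCP. I'll check the true tip position with the wrist depth.

```bash
python3 - <<'E'
from h import *
import pickle
for n in("w2","w3"):
    s,cm=pickle.load(open(f"pics/{n}.pkl","rb"));D=np.load(f"pics/{n}.npy");P=(cloud(cm,D)-s["ee_pos"])@s["tcp_rot"]
    m=(abs(P[...,0])<12)&(abs(P[...,1])<62)&(abs(P[...,1])>12)&(P[...,2]>-80)&(P[...,2]<8)&(D>0)
    Q=P[m];print(n,len(Q))
    for lo in range(-80,10,10):
        q=Q[(Q[:,2]>=lo)&(Q[:,2]<lo+10)]
        if len(q): print(lo,len(q),q.min(0).round(0),q.max(0).round(0))
    for v in (285,300):
        for u in(222,212,412): print(u,v,P[v,u].round(1),D[v,u])
E
```

```text
w2 4546
-80 1311 [ -9. -59. -80.] [ 10.  59. -70.]
-70 1074 [ -9. -59. -70.] [ 10.  59. -60.]
-60 913 [ -9. -59. -60.] [ 10.  59. -50.]
-50 748 [ -9. -59. -50.] [ 10.  59. -40.]
-40 499 [ -8. -58. -40.] [ 10.  58. -30.]
-30 1 [  9.  49. -30.] [  9.  49. -30.]
222 285 [  7.8 -47.7 -39.4] 183.00862
212 285 [  9.8 -51.2 -44.3] 177.75725
412 285 [  7.9  47.5 -40. ] 182.43944
222 300 [  1.9 -46.8 -44.5] 179.59259
212 300 [  8.  -47.5 -57.8] 165.17041
412 300 [  0.5  47.6 -41.7] 182.81926
w3 3665
-80 885 [ -8. -27. -80.] [ 10.  27. -70.]
-70 720 [ -8. -27. -70.] [ 10.  27. -60.]
-60 598 [ -8. -27. -60.] [ 10.  27. -50.]
-50 795 [-12. -26. -50.] [ 10.  27. -40.]
-40 273 [  0. -26. -40.] [ 10.  27. -31.]
-30 232 [ -1. -18. -26.] [ 12.  18. -20.]
-20 66 [  3. -19. -20.] [ 12.  19. -10.]
-10 53 [  1. -20. -10.] [12. 19. -0.]
0 43 [  0. -20.   0.] [12. 19.  8.]
222 285 [-17.  -64.6  21.2] 247.92604
212 285 [-16.9 -71.3  20.9] 247.62785
412 285 [-17.1  64.5  21. ] 247.92062
222 300 [-27.8 -65.2  20.6] 250.24873
212 300 [-27.7 -72.   20.4] 250.0086
412 300 [-28.1  65.3  20.9] 250.75754
```

Depth puts the finger ends about 30 mm behind the reported TCP (tips now at z≈50, which matches the side view and the 30 mm width of the cap). I'll open, go 29 mm lower, and re-grip, watching the force.

```bash
python3 -m pendant '[{"fingers":70,"x":0,"y":0,"z":0,"twist":0},{"fingers":70,"x":0,"y":0,"z":0,"twist":0},{"fingers":70,"x":0,"y":0,"z":0,"twist":0},{"fingers":70,"x":0,"y":0,"z":0,"twist":0},{"fingers":70,"x":0,"y":0,"z":0.01,"twist":0},{"fingers":70,"x":0,"y":0,"z":0.01,"twist":0},{"fingers":70,"x":0,"y":0,"z":0.009,"twist":0},{"fingers":70,"x":0,"y":0,"z":0,"twist":0}]' 25
python3 -m pendant '[{"fingers":20,"x":0,"y":0,"z":0,"twist":0},{"fingers":20,"x":0,"y":0,"z":0,"twist":0},{"fingers":20,"x":0,"y":0,"z":0,"twist":0},{"fingers":20,"x":0,"y":0,"z":0,"twist":0},{"fingers":20,"x":0,"y":0,"z":0,"twist":0},{"fingers":20,"x":0,"y":0,"z":0,"twist":0}]' 25; python3 look.py w4;  python3 - <<'E'
from h import *
p,d=ctrl.read_camera("side");crop(p,60,130,320,290,3,"s4.png")
E
```

```text
time_s: 2.97
ee_pos: [412.6, 325.4, -12.8]
tcp_rot: [[-0.896, 0.445, -0.005], [0.445, 0.896, -0.003], [0.003, -0.005, -1.0]]
force: [-0.4, -0.2, -0.2]
width: 65.8
time_s: 3.47
ee_pos: [415.4, 326.8, -9.3]
tcp_rot: [[-0.896, 0.445, 0.001], [0.445, 0.896, 0.0], [-0.001, 0.0, -1.0]]
force: [-0.5, -1.1, 1.7]
width: 39.6
3.4667 [415.4 326.8  -9.3] [[-0.8957, 0.4446, 0.0007], [0.4446, 0.8957, 0.0001], [-0.0005, 0.0004, -1.0]] [346.  361.3 200.7]
[317.4 338.6] [ 278  301   80   74 4056] [415.6 326.8  68.2] [414.6 327.4  70. ]
[256.9 325.6] [234 313  37  51 522] [398.7 308.5  70.1] [398.7 308.4  70. ]
[378.3 325.8] [365 314  37  50 512] [420.1 351.6  70.3] [420.3 351.6  70. ]
```

View pics/s4.png

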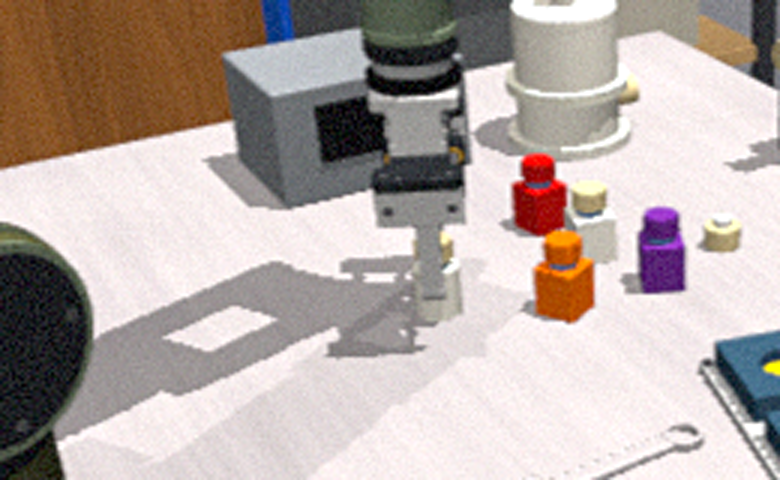

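View pics/w4.png

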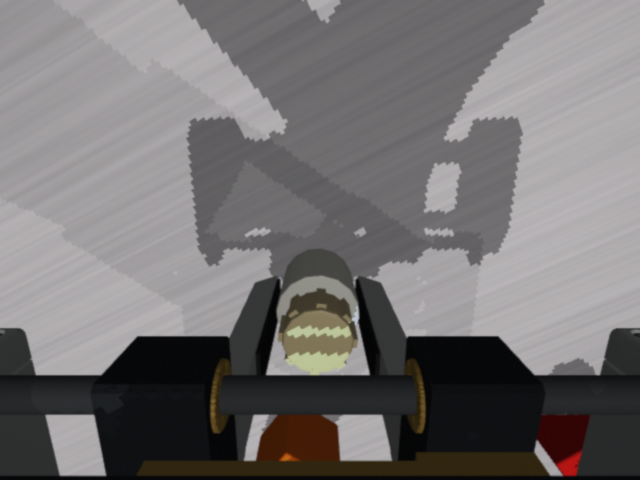

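Gripped on the body at 39.6 mm; the side view shows the near fingertip about 20 mm above the table. Next I lift, then fly past the nest so the wrist camera sees it.

```bash
python3 -m pendant '[{"fingers":20,"x":0,"y":0,"z":-0.02,"twist":0},{"fingers":20,"x":0,"y":0,"z":-0.03,"twist":0},{"fingers":20,"x":0,"y":0,"z":-0.03,"twist":0},{"fingers":20,"x":0,"y":0,"z":-0.02,"twist":0}]'
python3 -m pendant '[{"fingers":20,"x":-0.02,"y":-0.01,"z":0,"twist":0},{"fingers":20,"x":-0.035,"y":-0.018,"z":0,"twist":0},{"fingers":20,"x":-0.035,"y":-0.018,"z":0,"twist":0},{"fingers":20,"x":-0.035,"y":-0.018,"z":0,"twist":0},{"fingers":20,"x":-0.035,"y":-0.018,"z":0,"twist":0},{"fingers":20,"x":-0.035,"y":-0.018,"z":0,"twist":0},{"fingers":20,"x":-0.035,"y":-0.018,"z":0,"twist":0},{"fingers":20,"x":-0.035,"y":-0.018,"z":0,"twist":0},{"fingers":20,"x":-0.035,"y":-0.018,"z":0,"twist":0},{"fingers":20,"x":-0.034,"y":-0.014,"z":0,"twist":0}]'
python3 -m pendant '[{"fingers":20,"x":0,"y":0,"z":0,"twist":0},{"fingers":20,"x":0,"y":0,"z":0,"twist":0},{"fingers":20,"x":0,"y":0,"z":0,"twist":0}]'
python3 look.py w5
```

```text
time_s: 3.9
ee_pos: [415.8, 327.4, 92.4]
tcp_rot: [[-0.896, 0.445, 0.002], [0.445, 0.896, 0.001], [-0.001, 0.002, -1.0]]
force: [0.6, 0.8, -1.9]
width: 39.4
time_s: 4.73
ee_pos: [639.7, 25.6, 89.4]
tcp_rot: [[-0.895, 0.446, -0.001], [0.446, 0.895, 0.0], [0.001, -0.001, -1.0]]
force: [0.7, 0.4, -1.5]
width: 39.5
time_s: 4.98
ee_pos: [638.5, 28.2, 89.2]
tcp_rot: [[-0.895, 0.445, -0.002], [0.445, 0.895, 0.001], [0.003, -0.0, -1.0]]
force: [-0.4, 0.6, -2.7]
width: 39.0
4.9833 [638.5  28.2  89.2] [[-0.8955, 0.4451, -0.0024], [0.4451, 0.8955, 0.001], [0.0026, -0.0002, -1.0]] [569.7  62.6 299.4]
[632.8  39.4] [621  11  19  53 612] [599.6 249.5  67.7] [599.3 247.6  70. ]
[562.5 460.8] [542 448  41  26 489] [870.2 127.   69.8] [869.9 126.9  70. ]
```

View pics/w5.png

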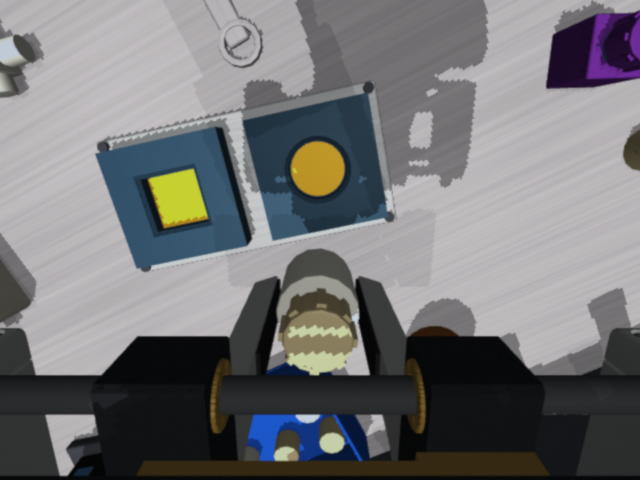

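Both nests are clear: round mouth ≈(318,168), square ≈(178,197). Next, their positions and angle from the depth heights.

```bash
cat > nests.py <<'E'
from h import *
import pickle,sys
n=sys.argv[1]
s,cm=pickle.load(open(f"pics/{n}.pkl","rb"));D=np.load(f"pics/{n}.npy");p=cv2.imread(f"pics/{n}.png");P=cloud(cm,D)
top=((abs(P[...,2]-30)<4)&(P[...,0]<650)&(P[...,0]>480)).astype(np.uint8)
cs,h=cv2.findContours(top,cv2.RETR_CCOMP,cv2.CHAIN_APPROX_NONE)
for i,c in enumerate(cs):
    if cv2.contourArea(c)>800:
        W=np.array([ray(cm,*a[0],30)[:2] for a in c],np.float32); r=cv2.minAreaRect(W)
        print("hole" if h[0][i][3]>=0 else "block",cv2.contourArea(c),"ctr",np.round(r[0],1),"size",np.round(r[1],1),"ang",round(r[2],1),"circle",[np.round(x,1) for x in cv2.minEnclosingCircle(W)],"P z",P[...,2][top>0].mean().round(1))
hsv=cv2.cvtColor(p,cv2.COLOR_BGR2HSV);y=cv2.inRange(hsv,(15,120,90),(35,255,255))
for c in cv2.findContours(y,0,2)[0]:
    if cv2.contourArea(c)>800:
        W=np.array([ray(cm,*a[0],16)[:2] for a in c],np.float32);r=cv2.minAreaRect(W);print("yellow",np.round(r[0],1),np.round(r[1],1),round(r[2],1),[np.round(x,1) for x in cv2.minEnclosingCircle(W)])
E
python3 nests.py w5
```

```text
block 14349.0 ctr [560.  -51.4] size [90.6 89.5] ang 75.4 circle [array([559.7, -51.6]), np.float64(63.0)] P z 28.5
hole 3243.0 ctr [560.2 -51.4] size [44.9 45. ] ang 75.0 circle [array([559.5, -51. ]), np.float64(30.2)] P z 28.5
block 15231.5 ctr [587.4  53.9] size [89.5 89.5] ang 75.4 circle [array([587. ,  53.9]), np.float64(62.8)] P z 28.5
hole 2906.0 ctr [586.7  53.7] size [44.6 44.6] ang 37.7 circle [array([586.9,  54.3]), np.float64(23.0)] P z 28.5
yellow [559.5 -53.8] [37.  40.2] 75.5 [array([559.3, -53.6]), np.float64(26.5)]
yellow [587.3  54. ] [40.6 40.5] 63.5 [array([587.4,  53.8]), np.float64(20.6)]
```

```bash
python3 -m pendant '[{"fingers":20,"x":0.02,"y":0,"z":0,"twist":0},{"fingers":20,"x":0.02,"y":0,"z":0,"twist":0},{"fingers":20,"x":0.0175,"y":0,"z":0.01,"twist":0},{"fingers":20,"x":0,"y":0,"z":0.025,"twist":0},{"fingers":20,"x":0,"y":0,"z":0.025,"twist":0},{"fingers":20,"x":0,"y":0,"z":0,"twist":0},{"fingers":20,"x":0,"y":0,"z":0,"twist":0},{"fingers":20,"x":0,"y":0,"z":0,"twist":0}]'; python3 look.py w6;python3 - <<'E'
from h import *
p,d=ctrl.read_camera("side");crop(p,270,180,430,320,4,"s6.png")
E
```

```text
time_s: 5.7
ee_pos: [588.5, 54.2, 31.4]
tcp_rot: [[-0.896, 0.443, 0.001], [0.443, 0.896, 0.0], [-0.001, 0.001, -1.0]]
force: [-0.6, 0.1, -2.1]
width: 39.5
5.7 [588.5  54.2  31.4] [[-0.8963, 0.4435, 0.0014], [0.4435, 0.8963, 0.0], [-0.0012, 0.0006, -1.0]] [518.9  88.6 241.3]
[331.8 274.5] [282 262 100  36 622] [580.   66.7  70.3] [580.1  66.6  70. ]
```

View pics/w6.png

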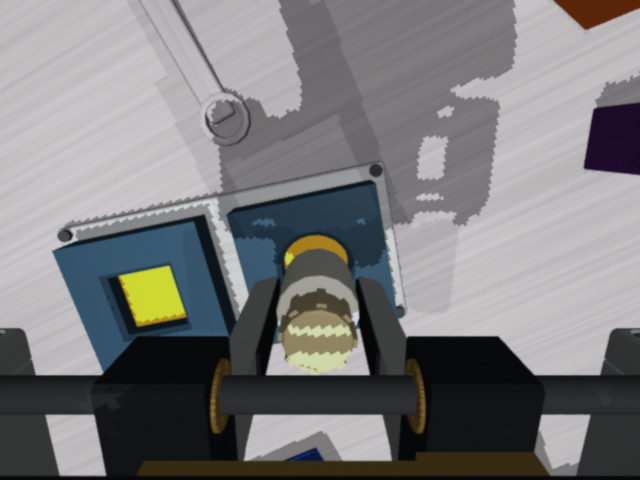

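View pics/s6.png

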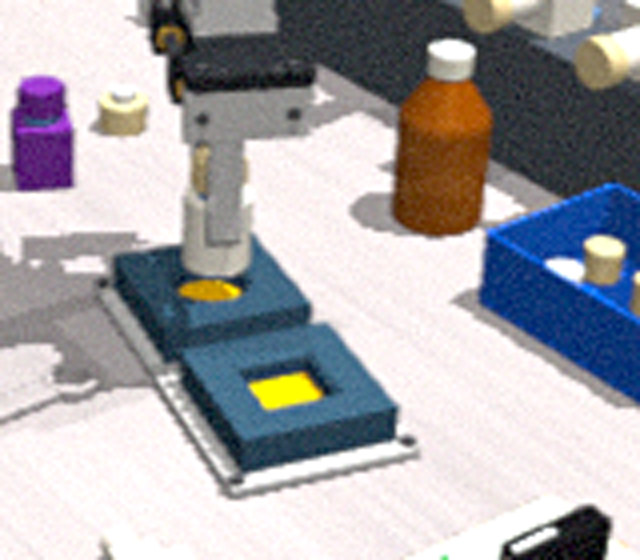

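Wrist and side views show the valve above the round mouth, roughly centred. Lowering slowly.

```bash
python3 -m pendant '[{"fingers":20,"x":0.0012,"y":-0.0008,"z":0,"twist":0},{"fingers":20,"x":0,"y":0,"z":0.006,"twist":0},{"fingers":20,"x":0,"y":0,"z":0.006,"twist":0},{"fingers":20,"x":0,"y":0,"z":0.004,"twist":0},{"fingers":20,"x":0,"y":0,"z":0.004,"twist":0},{"fingers":20,"x":0,"y":0,"z":0,"twist":0},{"fingers":20,"x":0,"y":0,"z":0,"twist":0}]'
```

```text
time_s: 6.38
ee_pos: [586.2, 53.2, 9.6]
tcp_rot: [[-0.896, 0.445, -0.001], [0.445, 0.896, 0.0], [0.001, -0.0, -1.0]]
force: [0.1, 0.5, -1.7]
width: 39.7
```

```bash
python3 -m pendant '[{"fingers":20,"x":0,"y":0,"z":0.002,"twist":0},{"fingers":20,"x":0,"y":0,"z":0.0015,"twist":0},{"fingers":20,"x":0,"y":0,"z":0,"twist":0},{"fingers":20,"x":0,"y":0,"z":0,"twist":0},{"fingers":20,"x":0,"y":0,"z":0,"twist":0}]'
```

```text
time_s: 6.8
ee_pos: [586.4, 53.2, 6.4]
tcp_rot: [[-0.896, 0.445, -0.001], [0.445, 0.896, 0.0], [0.001, -0.0, -1.0]]
force: [-0.5, 1.8, -3.1]
width: 39.8
```

```bash
python3 -m pendant '[{"fingers":20,"x":0,"y":0,"z":0.001,"twist":0},{"fingers":20,"x":0,"y":0,"z":0.001,"twist":0},{"fingers":20,"x":0,"y":0,"z":0.0,"twist":0},{"fingers":20,"x":0,"y":0,"z":0,"twist":0}]'
```

```text
time_s: 7.13
ee_pos: [586.8, 53.1, 5.9]
tcp_rot: [[-0.896, 0.444, -0.0], [0.444, 0.896, -0.0], [-0.0, -0.0, -1.0]]
force: [-2.3, -0.0, 4.4]
width: 39.5
```

Upward force +4.4 N at z 5.9 means it has bottomed. Release, rise and check.

```bash
python3 -m pendant '[{"fingers":75,"x":0,"y":0,"z":0,"twist":0},{"fingers":75,"x":0,"y":0,"z":0,"twist":0},{"fingers":75,"x":0,"y":0,"z":0,"twist":0},{"fingers":75,"x":0,"y":0,"z":0,"twist":0},{"fingers":75,"x":0,"y":0,"z":-0.03,"twist":0},{"fingers":75,"x":0,"y":0,"z":-0.04,"twist":0},{"fingers":75,"x":0,"y":0,"z":-0.04,"twist":0},{"fingers":75,"x":0,"y":0,"z":-0.03,"twist":0},{"fingers":75,"x":0,"y":0,"z":0,"twist":0},{"fingers":75,"x":0,"y":0,"z":0,"twist":0}]'; python3 - <<'E'
from look import *
s,cm,p,D=look("w7");P=cloud(cm,D)
m=(abs(P[...,2]-86)<7)&(np.hypot(P[...,0]-587,P[...,1]-54)<40); print(m.sum(),P[m].mean(0),P[m].max(0),np.percentile(P[m][:,2],[50,90]))
E
```

```text
time_s: 7.97
ee_pos: [588.8, 53.0, 147.6]
tcp_rot: [[-0.896, 0.445, 0.006], [0.445, 0.896, -0.0], [-0.006, 0.002, -1.0]]
force: [-1.2, 0.5, -0.6]
width: 70.5
7.9667 [588.8  53.  147.6] [[-0.8957, 0.4447, 0.0061], [0.4447, 0.8957, -0.0004], [-0.0056, 0.0023, -1.0]] [518.3  87.6 357.2]
1201 [587.65423498  53.2995741   84.11062328] [604.82564426  69.17231743  86.37630285] [84.30755356 85.26233854]
```

View pics/w7.png

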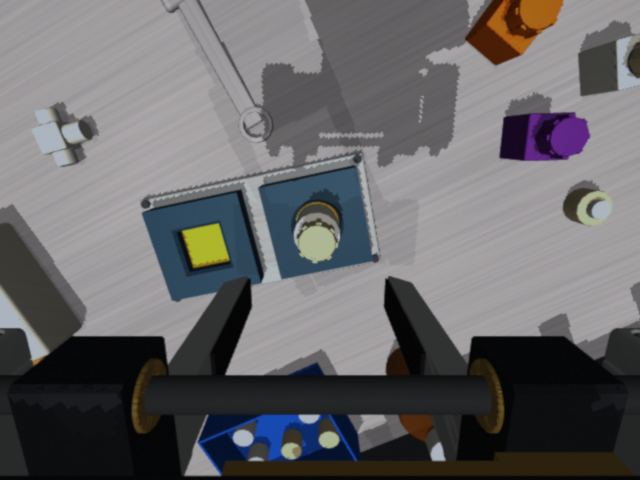

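Round valve is seated: cap at (318,243) in the nest, top at z≈85 (expected 86, depth bias −1.5). Heading to the square valve.

```bash
python3 -m pendant '[{"fingers":90,"x":0.01,"y":0.018,"z":0,"twist":0},{"fingers":90,"x":0.0188,"y":0.0337,"z":0,"twist":0},{"fingers":90,"x":0.0188,"y":0.0337,"z":0,"twist":0},{"fingers":90,"x":0.0188,"y":0.0337,"z":0,"twist":0},{"fingers":90,"x":0.0188,"y":0.0337,"z":0,"twist":0},{"fingers":90,"x":0.0188,"y":0.0337,"z":0,"twist":0},{"fingers":90,"x":0.0188,"y":0.0337,"z":0,"twist":0},{"fingers":90,"x":0.0188,"y":0.0337,"z":0,"twist":0}]'
python3 -m pendant '[{"fingers":90,"x":0,"y":0,"z":0,"twist":0.12},{"fingers":90,"x":0,"y":0,"z":0,"twist":0.12},{"fingers":90,"x":0,"y":0,"z":0,"twist":0.12},{"fingers":90,"x":0,"y":0,"z":0,"twist":0.12},{"fingers":90,"x":0,"y":0,"z":0,"twist":0.12},{"fingers":90,"x":0,"y":0,"z":0,"twist":0.12},{"fingers":90,"x":0,"y":0,"z":0,"twist":0.12},{"fingers":90,"x":0,"y":0,"z":0,"twist":0.12},{"fingers":90,"x":0,"y":0,"z":0,"twist":0.12},{"fingers":90,"x":0,"y":0,"z":0,"twist":0.12}]'
python3 -m pendant '[{"fingers":90,"x":0,"y":0,"z":0,"twist":0},{"fingers":90,"x":0,"y":0,"z":0,"twist":0},{"fingers":90,"x":0,"y":0,"z":0,"twist":0}]'; python3 look.py w8
```

```text
time_s: 8.68
ee_pos: [570.4, 344.5, 141.1]
tcp_rot: [[-0.896, 0.445, -0.005], [0.445, 0.896, -0.002], [0.004, -0.005, -1.0]]
force: [1.2, 0.3, 0.1]
width: 85.0
time_s: 9.52
ee_pos: [570.7, 342.6, 140.9]
tcp_rot: [[0.096, 0.995, -0.006], [0.995, -0.096, -0.003], [-0.003, -0.005, -1.0]]
force: [0.3, 0.5, 0.8]
width: 84.6
time_s: 9.77
ee_pos: [571.7, 343.1, 142.8]
tcp_rot: [[0.087, 0.996, -0.003], [0.996, -0.087, -0.001], [-0.002, -0.003, -1.0]]
force: [-0.4, -0.4, 0.2]
width: 85.1
9.7667 [571.7 343.1 142.8] [[0.0874, 0.9962, -0.0029], [0.9962, -0.0874, -0.0013], [-0.0016, -0.0028, -1.0]] [579.5 420.8 352.8]
[304.9 137. ] [ 284  115   43   45 1354] [569.3 424.   68.4] [569.4 424.1  70. ]
[324.9 238.4] [ 305  219   41   40 1095] [577.8 344.3  68.2] [577.8 344.8  70. ]
[361.1 326.7] [343 309  37  35 913] [602.5 262.6  68. ] [602.3 263.8  70. ]
[252.4 328.9] [234 312  38  35 908] [508.3 268.6  68.1] [508.8 269.7  70. ]
```

View pics/w8.png

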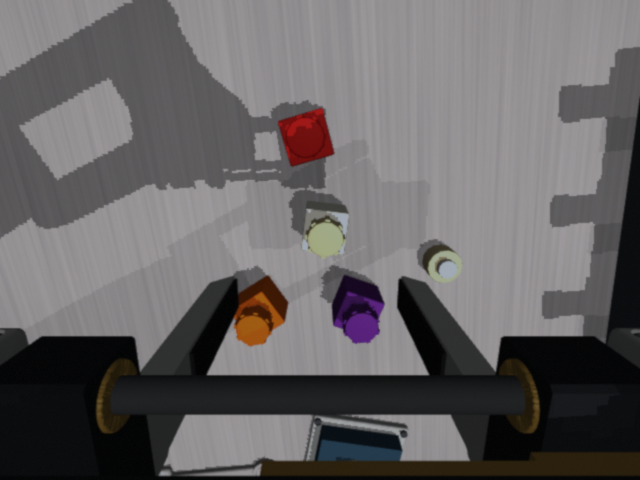

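```bash
python3 - <<'E'
from h import *
import pickle
s,cm=pickle.load(open("pics/w8.pkl","rb"));D=np.load("pics/w8.npy");P=cloud(cm,D);p=cv2.imread("pics/w8.png")
near=np.hypot(P[...,0]-577,P[...,1]-344)<38
for lo,hi in((38,50),(62,76),(8,50)):
    q=P[near&(P[...,2]>lo)&(P[...,2]<hi)][:,:2].astype(np.float32);print(lo,len(q),cv2.minAreaRect(q),q.min(0),q.max(0))
q=P[near&(P[...,2]>62)][:,:2].astype(np.float32);print(cv2.minEnclosingCircle(q))
crop(p,270,180,400,290,6,"c8.png",1.3)
E
```

```text
38 682 ((577.7693481445312, 343.7023010253906), (38.169158935546875, 37.93436813354492), 78.17544555664062) [555.79596 321.76773] [599.414   365.50983]
62 1127 ((577.851318359375, 343.72637939453125), (31.128662109375, 31.63883399963379), 56.24155807495117) [561.5945 327.0581] [594.1972  359.99677]
8 914 ((577.7492065429688, 343.724853515625), (38.205013275146484, 37.98310852050781), 78.17544555664062) [555.79596 321.76773] [599.6021 365.887 ]
((580.33349609375, 350.4745788574219), 37.254051208496094)
```

View pics/c8.png

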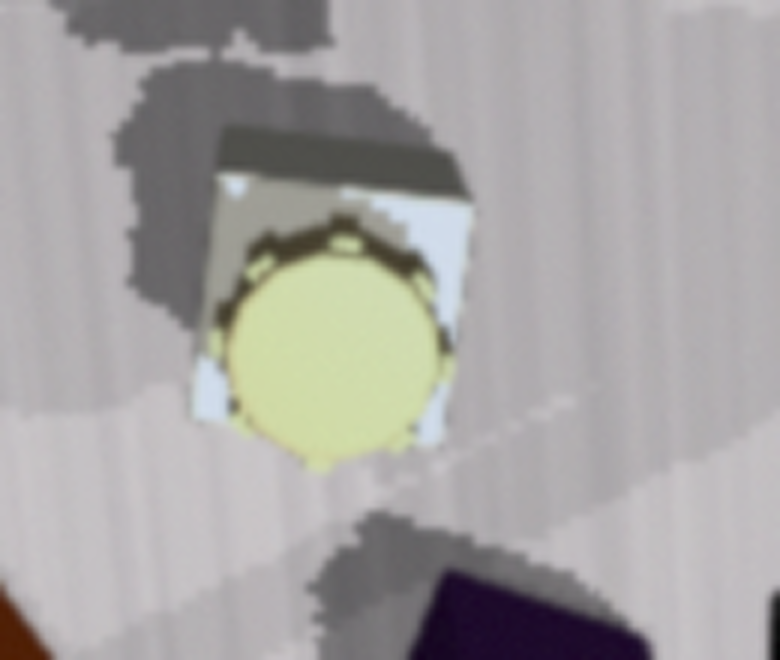

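Square valve: centre (577.8, 343.7), flats at 78.2°, measured 38.2×37.9 mm, so the fit is good. Turn 0.119 rad, centre, descend and grip.

```bash
python3 -m pendant '[{"fingers":75,"x":0,"y":0,"z":0,"twist":0.119},{"fingers":75,"x":0.0018,"y":0.0058,"z":0,"twist":0},{"fingers":75,"x":0,"y":0,"z":0.03,"twist":0},{"fingers":75,"x":0,"y":0,"z":0.03,"twist":0},{"fingers":75,"x":0,"y":0,"z":0,"twist":0},{"fingers":75,"x":0,"y":0,"z":0,"twist":0},{"fingers":75,"x":0,"y":0,"z":0,"twist":0}]'; python3 look.py w9
```

```text
time_s: 10.4
ee_pos: [579.7, 344.4, 85.9]
tcp_rot: [[0.206, 0.979, 0.001], [0.979, -0.206, 0.001], [0.001, 0.001, -1.0]]
force: [-0.5, -0.4, 0.4]
width: 70.5
10.4 [579.7 344.4  85.9] [[0.206, 0.9785, 0.0013], [0.9785, -0.206, 0.0006], [0.0008, 0.0012, -1.0]] [595.7 420.3 296. ]
[273.6 144.2] [ 247  118   53   54 2065] [569.5 424.   68.4] [569.7 424.   70. ]
[314.9 264. ] [ 290  240   50   48 1617] [578.  344.3  68.2] [578.1 345.   70. ]
[372.4 360.5] [ 350  342   46   33 1126] [603.  264.9  68. ] [602.9 266.3  70. ]
[243.3 368.6] [225 359  38  16 396] [511.2 277.4  67.8] [512.  278.8  70. ]
```

View pics/w9.png

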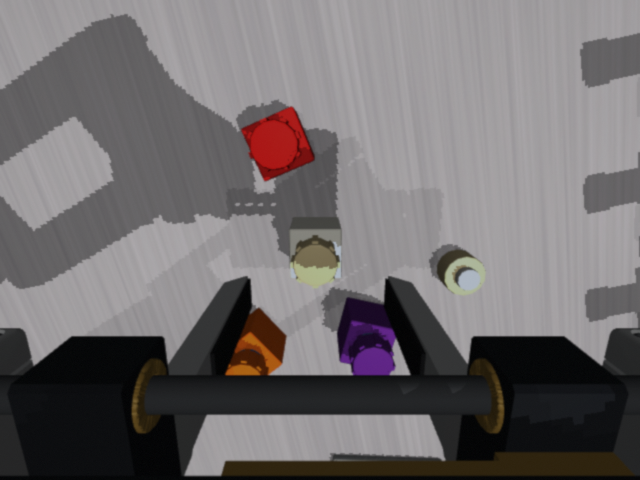

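Square valve's body is aligned with the jaws at (315,250), and orange and purple are clear. Descending.

```bash
python3 -m pendant '[{"fingers":75,"x":-0.001,"y":-0.0016,"z":0.02,"twist":0},{"fingers":75,"x":0,"y":0,"z":0.03,"twist":0},{"fingers":75,"x":0,"y":0,"z":0.03,"twist":0},{"fingers":75,"x":0,"y":0,"z":0.015,"twist":0},{"fingers":75,"x":0,"y":0,"z":0,"twist":0},{"fingers":75,"x":0,"y":0,"z":0,"twist":0}]'
python3 -m pendant '[{"fingers":20,"x":0,"y":0,"z":0,"twist":0},{"fingers":20,"x":0,"y":0,"z":0,"twist":0},{"fingers":20,"x":0,"y":0,"z":0,"twist":0},{"fingers":20,"x":0,"y":0,"z":0,"twist":0},{"fingers":20,"x":0,"y":0,"z":0,"twist":0},{"fingers":20,"x":0,"y":0,"z":0,"twist":0},{"fingers":20,"x":0,"y":0,"z":0,"twist":0}]' 25; python3 look.py w10
```

```text
time_s: 10.95
ee_pos: [577.5, 343.7, -9.5]
tcp_rot: [[0.207, 0.978, 0.0], [0.978, -0.207, 0.0], [0.0, 0.0, -1.0]]
force: [0.3, -0.2, 0.4]
width: 70.3
time_s: 11.53
ee_pos: [577.6, 343.7, -9.4]
tcp_rot: [[0.207, 0.978, 0.001], [0.978, -0.207, 0.0], [0.001, 0.001, -1.0]]
force: [-0.1, -0.7, 2.6]
width: 38.0
11.5333 [577.6 343.7  -9.4] [[0.2075, 0.9782, 0.0012], [0.9782, -0.2075, 0.0005], [0.0007, 0.0011, -1.0]] [593.8 419.6 200.7]
[247.7 142.8] [ 202   97   92   93 6089] [569.8 424.   68.4] [570.1 424.1  70. ]
[317.5 336.4] [ 278  299   80   74 4077] [577.9 344.8  68.2] [578.1 345.9  70. ]
[258.6 325.4] [238 313  35  51 509] [556.3 355.5  70.1] [556.3 355.5  70. ]
[376.4 325.6] [363 313  36  51 509] [601.9 345.8  70.2] [602.  345.7  70. ]
```

View pics/w10.png

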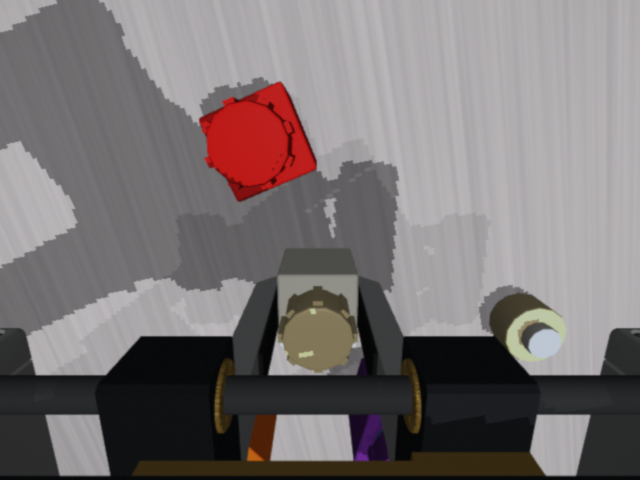

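```bash
python3 -m pendant '[{"fingers":20,"x":0,"y":0,"z":-0.02,"twist":0},{"fingers":20,"x":0,"y":0,"z":-0.035,"twist":0},{"fingers":20,"x":0,"y":0,"z":-0.035,"twist":0},{"fingers":20,"x":0,"y":0,"z":-0.03,"twist":0.045},{"fingers":20,"x":0,"y":0,"z":0,"twist":0},{"fingers":20,"x":0,"y":0,"z":0,"twist":0}]'
```

```text
time_s: 12.08
ee_pos: [578.5, 344.2, 112.0]
tcp_rot: [[0.251, 0.968, 0.004], [0.968, -0.251, 0.002], [0.003, 0.004, -1.0]]
force: [0.1, -0.5, -1.8]
width: 37.8
```

```bash
python3 -m pendant '[{"fingers":20,"x":-0.0388,"y":0.0082,"z":0,"twist":0},{"fingers":20,"x":-0.0388,"y":0.0082,"z":0,"twist":0},{"fingers":20,"x":-0.0388,"y":0.0082,"z":0,"twist":0},{"fingers":20,"x":-0.0388,"y":0.0082,"z":0,"twist":0},{"fingers":20,"x":-0.0388,"y":0.0082,"z":0,"twist":0},{"fingers":20,"x":-0.0388,"y":0.0082,"z":0,"twist":0},{"fingers":20,"x":-0.0388,"y":0.0082,"z":0,"twist":0},{"fingers":20,"x":-0.0388,"y":0.0082,"z":0,"twist":0},{"fingers":20,"x":-0.0388,"y":0.0082,"z":0,"twist":0},{"fingers":20,"x":-0.0388,"y":0.0082,"z":0,"twist":0}]'
python3 -m pendant '[{"fingers":20,"x":0,"y":0,"z":0,"twist":0},{"fingers":20,"x":0,"y":0,"z":0,"twist":0},{"fingers":20,"x":0,"y":0,"z":0,"twist":0},{"fingers":20,"x":0,"y":0,"z":0,"twist":0}]';python3 look.py w11
```

```text
time_s: 12.92
ee_pos: [555.9, -53.8, 106.4]
tcp_rot: [[0.251, 0.968, -0.006], [0.968, -0.251, 0.002], [0.0, -0.006, -1.0]]
force: [1.1, -0.3, -1.6]
width: 37.7
time_s: 13.25
ee_pos: [557.7, -51.1, 108.1]
tcp_rot: [[0.25, 0.968, -0.003], [0.968, -0.25, 0.001], [0.001, -0.003, -1.0]]
force: [-0.5, 0.3, -1.3]
width: 37.8
13.25 [557.7 -51.1 108.1] [[0.2498, 0.9683, -0.003], [0.9683, -0.2498, 0.0013], [0.0005, -0.0032, -1.0]] [578.1  23.8 318.2]
[615.   11.7] [592   0  48  24 588] [768.2  51.8  70.4] [768.5  51.8  70. ]
```

View pics/w11.png

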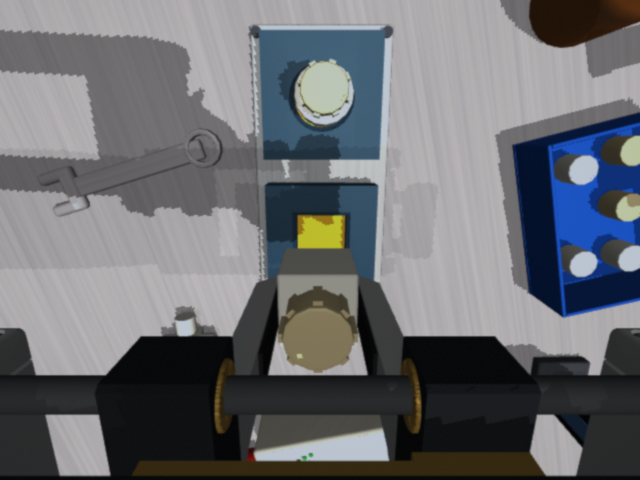

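Wrist view: the square nest (floor at 321,231; block edges at x≈265 and 378) is aligned with the jaws and needs about +2.6 mm along tool y. The round valve stands in its nest at (324,90).

```bash
python3 -m pendant '[{"fingers":20,"x":-0.0005,"y":0.0026,"z":0.02,"twist":0},{"fingers":20,"x":0,"y":0,"z":0.03,"twist":0},{"fingers":20,"x":0,"y":0,"z":0.028,"twist":0},{"fingers":20,"x":0,"y":0,"z":0,"twist":0},{"fingers":20,"x":0,"y":0,"z":0,"twist":0},{"fingers":20,"x":0,"y":0,"z":0,"twist":0},{"fingers":20,"x":0,"y":0,"z":0,"twist":0}]';python3 look.py w12; python3 nests.py w12;python3 - <<'E'
from h import *
p,d=ctrl.read_camera("side");crop(p,270,180,430,320,4,"s12.png")
E
```

```text
time_s: 13.88
ee_pos: [563.4, -53.7, 34.0]
tcp_rot: [[0.25, 0.968, 0.004], [0.968, -0.25, -0.001], [0.0, 0.004, -1.0]]
force: [0.7, -0.4, 0.2]
width: 37.9
13.8833 [563.4 -53.7  34. ] [[0.2503, 0.9682, 0.004], [0.9682, -0.2503, -0.001], [0.0, 0.0042, -1.0]] [582.3  21.7 244.1]
[317.2 262.7] [280 259  76   8 460] [567.9 -35.6  70.1] [567.9 -35.6  70. ]
block 8821.5 ctr [562.3 -43.6] size [72.8 89.4] ang 75.4 circle [array([562.4, -43.8]), np.float64(57.2)] P z 28.6
block 26682.0 ctr [586.7  50.4] size [82.2 89.4] ang 75.5 circle [array([586.8,  50.4]), np.float64(60.5)] P z 28.6
hole 7150.0 ctr [589.9  57.8] size [54.5 46.3] ang 73.5 circle [array([588.6,  58.4]), np.float64(27.5)] P z 28.6
```

View pics/w12.png

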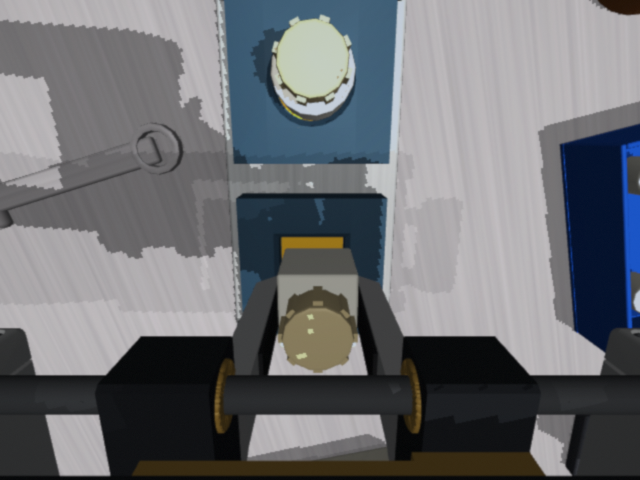

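View pics/s12.png

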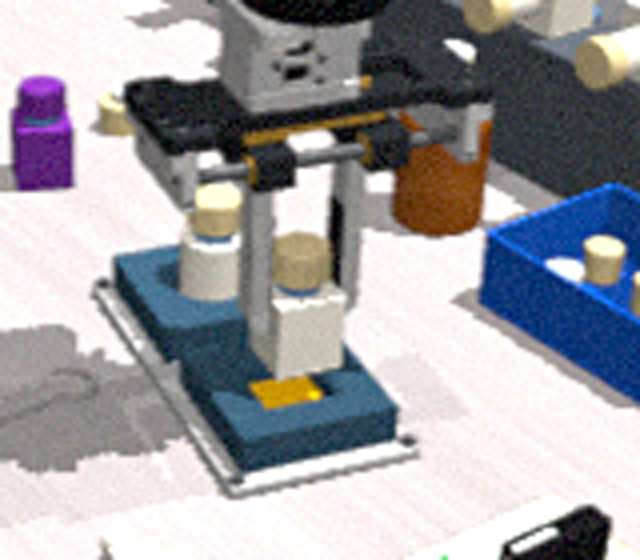

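```bash
python3 -m pendant '[{"fingers":20,"x":0,"y":0,"z":0,"twist":0},{"fingers":20,"x":0,"y":0,"z":0,"twist":0},{"fingers":20,"x":0,"y":0,"z":0,"twist":0}]';python3 - <<'E'
from look import *
s,cm,p,D=look("w13");P=cloud(cm,D)
top=(abs(P[...,2]-30)<4)&(P[...,1]<0)&(P[...,1]>-110)
T=(P-s["ee_pos"])@s["tcp_rot"]; t=T[top]; print(len(t),np.percentile(t[:,1],[0.2,99.8]),np.percentile(t[:,0],99.8))
E
```

```text
time_s: 14.23
ee_pos: [561.7, -54.0, 32.4]
tcp_rot: [[0.251, 0.968, 0.001], [0.968, -0.251, -0.0], [0.0, 0.001, -1.0]]
force: [0.4, -0.6, -1.1]
width: 37.7
14.2333 [561.7 -54.   32.4] [[0.2514, 0.9679, 0.0011], [0.9679, -0.2514, -0.0003], [0.0, 0.0012, -1.0]] [581.3  21.3 242.4]
10870 [-47.0118236  181.70247263] 80.78837528144675
```

```bash
python3 - <<'E'
from h import *
import pickle
s,cm=pickle.load(open("pics/w13.pkl","rb"));D=np.load("pics/w13.npy");P=cloud(cm,D);T=(P-s["ee_pos"])@s["tcp_rot"]
top=(abs(P[...,2]-29)<3)&(abs(T[...,1])<60)&(T[...,0]<60)&(T[...,0]>25)
t=T[top];print(len(t),np.percentile(t[:,1],[.5,99.5]),np.percentile(t[:,0],[99,99.5]))
E
```

```text
5267 [-46.65254872  42.48347775] [45.77907726 45.84039822]
```

```bash
python3 -m pendant '[{"fingers":20,"x":0.0008,"y":-0.002,"z":0,"twist":0},{"fingers":20,"x":0,"y":0,"z":0.005,"twist":0},{"fingers":20,"x":0,"y":0,"z":0.005,"twist":0},{"fingers":20,"x":0,"y":0,"z":0.004,"twist":0},{"fingers":20,"x":0,"y":0,"z":0.004,"twist":0},{"fingers":20,"x":0,"y":0,"z":0,"twist":0},{"fingers":20,"x":0,"y":0,"z":0,"twist":0},{"fingers":20,"x":0,"y":0,"z":0,"twist":0}]'
```

```text
time_s: 14.95
ee_pos: [559.5, -52.5, 13.6]
tcp_rot: [[0.251, 0.968, -0.0], [0.968, -0.251, 0.0], [-0.0, -0.0, -1.0]]
force: [0.7, 0.3, -1.1]
width: 37.9
```

```bash
python3 -m pendant '[{"fingers":20,"x":0,"y":0,"z":0.003,"twist":0},{"fingers":20,"x":0,"y":0,"z":0.003,"twist":0},{"fingers":20,"x":0,"y":0,"z":0.001,"twist":0},{"fingers":20,"x":0,"y":0,"z":0.001,"twist":0},{"fingers":20,"x":0,"y":0,"z":0,"twist":0},{"fingers":20,"x":0,"y":0,"z":0,"twist":0}]'
```

```text
time_s: 15.45
ee_pos: [559.4, -52.5, 6.5]
tcp_rot: [[0.251, 0.968, -0.001], [0.968, -0.251, -0.0], [-0.0, -0.001, -1.0]]
force: [-3.0, 0.3, 4.9]
width: 37.8
```

Bottomed at z 6.5 (expected 6.6) with +4.9 N. Release and check.

```bash
python3 -m pendant '[{"fingers":75,"x":0,"y":0,"z":0,"twist":0},{"fingers":75,"x":0,"y":0,"z":0,"twist":0},{"fingers":75,"x":0,"y":0,"z":0,"twist":0},{"fingers":75,"x":0,"y":0,"z":0,"twist":0},{"fingers":75,"x":0,"y":0,"z":-0.03,"twist":0},{"fingers":75,"x":0,"y":0,"z":-0.04,"twist":0},{"fingers":75,"x":0,"y":0,"z":-0.04,"twist":0},{"fingers":75,"x":0,"y":0,"z":-0.03,"twist":0},{"fingers":75,"x":0,"y":0,"z":0,"twist":0},{"fingers":75,"x":0,"y":0,"z":0,"twist":0}]'; python3 - <<'E'
from look import *
s,cm,p,D=look("w14");P=cloud(cm,D)
for c in((587,54),(560,-52)):
    m=(P[...,2]>80)&(P[...,2]<92)&(np.hypot(P[...,0]-c[0],P[...,1]-c[1])<30); print(m.sum(),cv2.minAreaRect(P[m][:,:2].astype(np.float32))[:2],np.percentile(P[m][:,2],[50,90]))
E
```

```text
time_s: 16.28
ee_pos: [561.6, -53.0, 148.4]
tcp_rot: [[0.251, 0.968, 0.006], [0.968, -0.251, -0.001], [0.0, 0.006, -1.0]]
force: [0.1, 0.6, 0.2]
width: 70.5
16.2833 [561.6 -53.  148.4] [[0.2513, 0.9679, 0.0056], [0.9679, -0.2513, -0.0014], [0.0, 0.0058, -1.0]] [580.2  22.5 358.4]
1601 ((588.8592529296875, 52.94041442871094), (31.162023544311523, 31.244611740112305)) [84.43835353 85.40686653]
1183 ((559.5751342773438, -52.665748596191406), (31.317352294921875, 31.49905014038086)) [84.2891499  85.25437759]
```

View pics/w14.png

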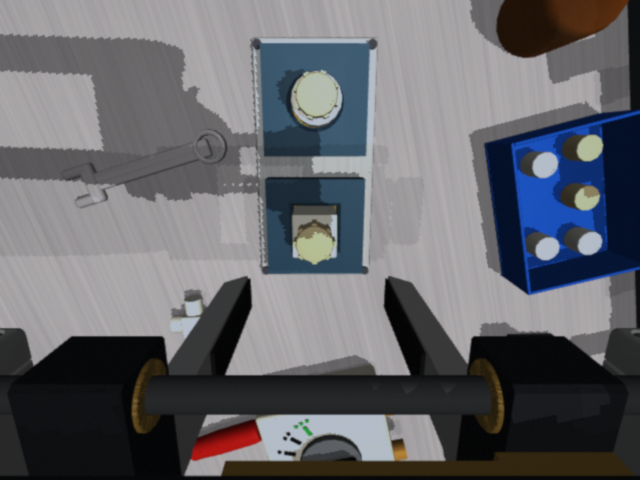

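Both valves are seated: caps at (316,95) and (315,243), tops at z≈85.3 as expected for home. Now the dial.

```bash
python3 -m pendant '[{"fingers":75,"x":-0.0343,"y":0.0017,"z":0,"twist":0},{"fingers":75,"x":-0.0343,"y":0.0017,"z":0,"twist":0},{"fingers":75,"x":-0.0343,"y":0.0017,"z":0,"twist":0},{"fingers":75,"x":-0.0343,"y":0.0017,"z":0,"twist":0},{"fingers":75,"x":-0.0343,"y":0.0017,"z":0,"twist":0},{"fingers":75,"x":-0.0343,"y":0.0017,"z":0,"twist":0},{"fingers":75,"x":-0.0343,"y":0.0017,"z":0,"twist":0}]'
python3 -m pendant '[{"fingers":75,"x":0,"y":0,"z":0,"twist":0.12},{"fingers":75,"x":0,"y":0,"z":0,"twist":0.12},{"fingers":75,"x":0,"y":0,"z":0,"twist":0.12},{"fingers":75,"x":0,"y":0,"z":0,"twist":0.12},{"fingers":75,"x":0,"y":0,"z":0,"twist":0.12},{"fingers":75,"x":0,"y":0,"z":0,"twist":0.12},{"fingers":75,"x":0,"y":0,"z":0,"twist":0.12},{"fingers":75,"x":0,"y":0,"z":0,"twist":0.12},{"fingers":75,"x":0,"y":0,"z":0,"twist":0.12},{"fingers":75,"x":0,"y":0,"z":0,"twist":0.12}]'
python3 -m pendant '[{"fingers":75,"x":0,"y":0,"z":0,"twist":0.12},{"fingers":75,"x":0,"y":0,"z":0,"twist":0},{"fingers":75,"x":0,"y":0,"z":0,"twist":0},{"fingers":75,"x":0,"y":0,"z":0,"twist":0}]'
python3 - <<'E'
from look import *
s,cm,p,D=look("w15");P=cloud(cm,D);print(s["q"])
m=(P[...,2]>92)&(P[...,2]<106)&(np.hypot(P[...,0]-512,P[...,1]+288)<45);r=cv2.minAreaRect(P[m][:,:2].astype(np.float32));print(m.sum(),r,np.percentile(P[m][:,2],[10,50,90]))
m=(P[...,2]>50)&(P[...,2]<58)&(np.hypot(P[...,0]-512,P[...,1]+288)<110);r=cv2.minAreaRect(P[m][:,:2].astype(np.float32));print("box",m.sum(),r)
E
```

```text
time_s: 16.92
ee_pos: [508.4, -288.1, 142.4]
tcp_rot: [[0.251, 0.968, -0.005], [0.968, -0.251, 0.004], [0.002, -0.005, -1.0]]
force: [-0.1, 0.8, -1.1]
width: 70.3
time_s: 17.75
ee_pos: [508.9, -286.6, 142.3]
tcp_rot: [[0.994, 0.111, -0.005], [0.111, -0.994, 0.004], [-0.004, -0.004, -1.0]]
force: [0.3, -0.3, -1.0]
width: 70.6
time_s: 18.08
ee_pos: [509.8, -287.2, 144.0]
tcp_rot: [[1.0, -0.001, -0.002], [-0.001, -1.0, 0.002], [-0.002, -0.002, -1.0]]
force: [0.5, -0.2, 0.1]
width: 71.0
18.0833 [ 509.8 -287.2  144. ] [[1.0, -0.0007, -0.0024], [-0.0007, -1.0, 0.0019], [-0.0024, -0.0019, -1.0]] [ 588.4 -287.7  353.9]
[-3.78687628e+01  1.46012866e+01  8.85064440e+01  2.13441921e-05
  7.70700035e+01  5.21730976e+01]
1551 ((515.4024047851562, -289.3556823730469), (16.01604652404785, 53.46063995361328), 88.201416015625) [ 97.97679561  99.4666876  100.5032095 ]
box 17413 ((515.1307373046875, -289.23712158203125), (129.71221923828125, 129.6285858154297), 88.23674774169922)
```

View pics/w15.png

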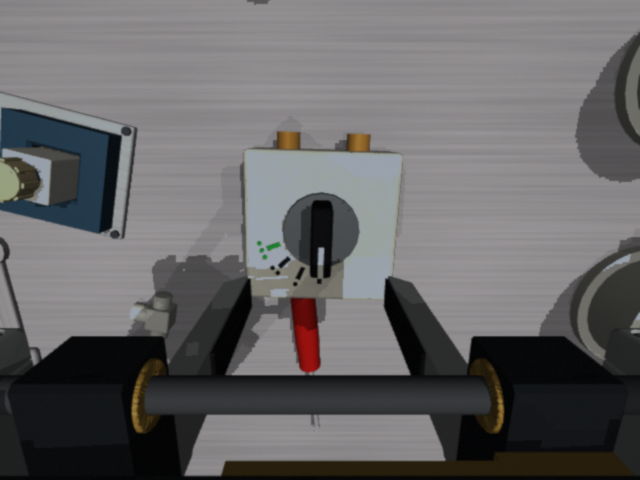

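Dial bar: centre (515.4, −289.4), 16.0×53.5 mm, top ≈100, bar and box both at −1.8°. Pointer is at the undotted mark (320,270). Descend over it and grip at 45 N.

```bash
python3 -m pendant '[{"fingers":75,"x":0.0056,"y":0.0022,"z":0.01,"twist":0.03},{"fingers":75,"x":0,"y":0,"z":0.03,"twist":0},{"fingers":75,"x":0,"y":0,"z":0.03,"twist":0},{"fingers":75,"x":0,"y":0,"z":0.02,"twist":0},{"fingers":75,"x":0,"y":0,"z":0,"twist":0},{"fingers":75,"x":0,"y":0,"z":0,"twist":0},{"fingers":75,"x":0,"y":0,"z":0,"twist":0},{"fingers":75,"x":0,"y":0,"z":0,"twist":0}]'
```

```text
time_s: 18.8
ee_pos: [517.9, -291.3, 58.0]
tcp_rot: [[0.999, -0.033, 0.003], [-0.033, -0.999, -0.003], [0.003, 0.002, -1.0]]
force: [0.1, 0.2, -0.5]
width: 70.7
```

```bash
python3 -m pendant '[{"fingers":75,"x":0,"y":0,"z":0.01,"twist":0},{"fingers":75,"x":0,"y":0,"z":0.006,"twist":0},{"fingers":75,"x":0,"y":0,"z":0,"twist":0},{"fingers":75,"x":0,"y":0,"z":0,"twist":0},{"fingers":75,"x":0,"y":0,"z":0,"twist":0},{"fingers":75,"x":0,"y":0,"z":0,"twist":0}]';python3 - <<'E'
from look import *
s,cm,p,D=look("w16");P=cloud(cm,D)
T=(P-s["ee_pos"])@s["tcp_rot"]
m=(P[...,2]>92)&(P[...,2]<106)&(np.hypot(P[...,0]-515,P[...,1]+289)<33)&(abs(T[...,1])<20);print(m.sum(),cv2.minAreaRect(P[m][:,:2].astype(np.float32)))
E
```

```text
time_s: 19.3
ee_pos: [516.4, -290.3, 39.9]
tcp_rot: [[0.999, -0.033, 0.0], [-0.033, -0.999, -0.0], [0.0, 0.0, -1.0]]
force: [-0.1, 0.4, -1.0]
width: 70.2
19.3 [ 516.4 -290.3   39.9] [[0.9994, -0.0332, 0.0003], [-0.0332, -0.9994, -0.0002], [0.0003, 0.0002, -1.0]] [ 594.4 -292.8  250. ]
3744 ((515.3478393554688, -289.46453857421875), (15.969758033752441, 54.21630096435547), 88.12857818603516)
```

View pics/w16.png

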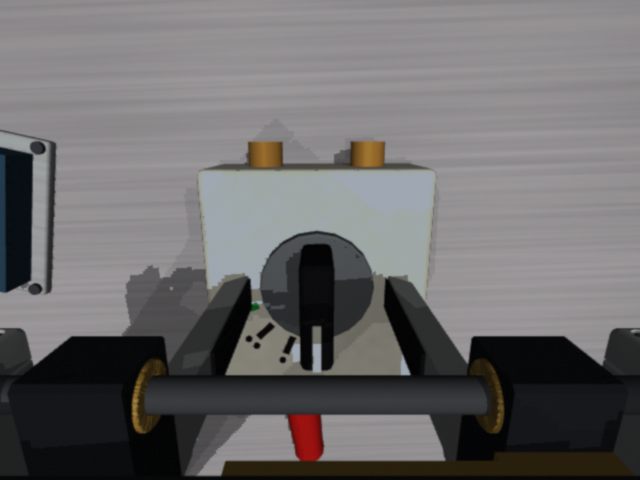

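Bar (317,310) sits between the fingers, 1 mm off centre. Trim and close.

```bash
python3 -m pendant '[{"fingers":40,"x":-0.001,"y":-0.0008,"z":0.001,"twist":0},{"fingers":10,"x":0,"y":0,"z":0,"twist":0},{"fingers":5,"x":0,"y":0,"z":0,"twist":0},{"fingers":0,"x":0,"y":0,"z":0,"twist":0},{"fingers":0,"x":0,"y":0,"z":0,"twist":0},{"fingers":0,"x":0,"y":0,"z":0,"twist":0},{"fingers":0,"x":0,"y":0,"z":0,"twist":0},{"fingers":0,"x":0,"y":0,"z":0,"twist":0},{"fingers":0,"x":0,"y":0,"z":0,"twist":0}]' 45
```

```text
time_s: 20.1
ee_pos: [515.3, -289.7, 38.8]
tcp_rot: [[0.999, -0.033, -0.0], [-0.033, -0.999, -0.001], [-0.0, 0.001, -1.0]]
force: [-0.0, 0.4, 1.4]
width: 15.5
```

Gripped at 15.5 mm. Turning clockwise in small steps, then checking.

```bash
python3 -m pendant '[{"fingers":0,"x":0,"y":0,"z":0,"twist":0.06},{"fingers":0,"x":0,"y":0,"z":0,"twist":0.07},{"fingers":0,"x":0,"y":0,"z":0,"twist":0.07},{"fingers":0,"x":0,"y":0,"z":0,"twist":0.07},{"fingers":0,"x":0,"y":0,"z":0,"twist":0.07},{"fingers":0,"x":0,"y":0,"z":0,"twist":0.07},{"fingers":0,"x":0,"y":0,"z":0,"twist":0.07},{"fingers":0,"x":0,"y":0,"z":0,"twist":0.06},{"fingers":0,"x":0,"y":0,"z":0,"twist":0.06}]'
python3 -c "
from cell import ctrl;s=ctrl.sense();print(s['ee_pos'],s['force'],s['ft_torque'],s['q'])"
```

```text
time_s: 20.85
ee_pos: [515.2, -290.0, 38.8]
tcp_rot: [[0.805, -0.594, -0.0], [-0.594, -0.805, -0.001], [0.001, 0.001, -1.0]]
force: [-0.3, -0.7, -0.6]
width: 15.8
[ 515.24489423 -289.97605367   38.78486497] [-0.2782291  -0.70283326 -0.59173124] [-0.18954872  0.18278259  0.10007716] [-3.77176590e+01  2.17844661e+01  9.26575320e+01 -6.21724024e-02
  6.55231479e+01  8.87353818e+01]
```

```bash
python3 -m pendant '[{"fingers":0,"x":0,"y":0,"z":0,"twist":0.07},{"fingers":0,"x":0,"y":0,"z":0,"twist":0.07},{"fingers":0,"x":0,"y":0,"z":0,"twist":0.07},{"fingers":0,"x":0,"y":0,"z":0,"twist":0.07},{"fingers":0,"x":0,"y":0,"z":0,"twist":0.07},{"fingers":0,"x":0,"y":0,"z":0,"twist":0.07},{"fingers":0,"x":0,"y":0,"z":0,"twist":0.07},{"fingers":0,"x":0,"y":0,"z":0,"twist":0.06},{"fingers":0,"x":0,"y":0,"z":0,"twist":0.06}]'
python3 -m pendant '[{"fingers":0,"x":0,"y":0,"z":0,"twist":0},{"fingers":0,"x":0,"y":0,"z":0,"twist":0},{"fingers":0,"x":0,"y":0,"z":0,"twist":0},{"fingers":0,"x":0,"y":0,"z":0,"twist":0},{"fingers":0,"x":0,"y":0,"z":0,"twist":0},{"fingers":0,"x":0,"y":0,"z":0,"twist":0}]'
python3 - <<'E'
from look import *
s,cm,p,D=look("w17");P=cloud(cm,D);print(s['force'],s['ft_torque'],s['q'])
T=(P-s["ee_pos"])@s["tcp_rot"]
m=(P[...,2]>92)&(P[...,2]<106)&(np.hypot(P[...,0]-515,P[...,1]+289)<33)&(abs(T[...,1])<9);print(m.sum(),cv2.minAreaRect(P[m][:,:2].astype(np.float32)))
print("heading",np.degrees(np.arctan2(s["tcp_rot"][1,0],s["tcp_rot"][0,0])))
p,d=ctrl.read_camera("side");cv2.imwrite("pics/s17.png",p);crop(p,330,280,480,400,5,"s17c.png")
p,d=ctrl.read_camera("top");crop(p,270,180,540,320,2,"t17.png")
E
```

```text
time_s: 21.6
ee_pos: [515.0, -290.1, 38.8]
tcp_rot: [[0.319, -0.948, -0.001], [-0.948, -0.319, -0.001], [0.001, 0.001, -1.0]]
force: [-1.6, -1.5, -0.4]
width: 16.0
time_s: 22.1
ee_pos: [515.0, -290.1, 38.8]
tcp_rot: [[0.322, -0.947, -0.001], [-0.947, -0.322, -0.001], [0.001, 0.001, -1.0]]
force: [-3.1, -4.5, -0.9]
width: 15.5
22.1 [ 515.  -290.1   38.8] [[0.3222, -0.9467, -0.0005], [-0.9467, -0.3222, -0.0012], [0.001, 0.0009, -1.0]] [ 540.5 -363.4  248.9]
[-3.13654766 -4.50429737 -0.87030953] [-0.78858026  0.52291792  0.17304389] [-3.77272243e+01  2.17795729e+01  9.26641853e+01 -8.30487712e-02
  6.55372844e+01  1.23508557e+02]
3935 ((514.9387817382812, -290.1095275878906), (17.958858489990234, 53.91169738769531), 19.749618530273438)
heading -71.2013765864179
```

View pics/w17.png

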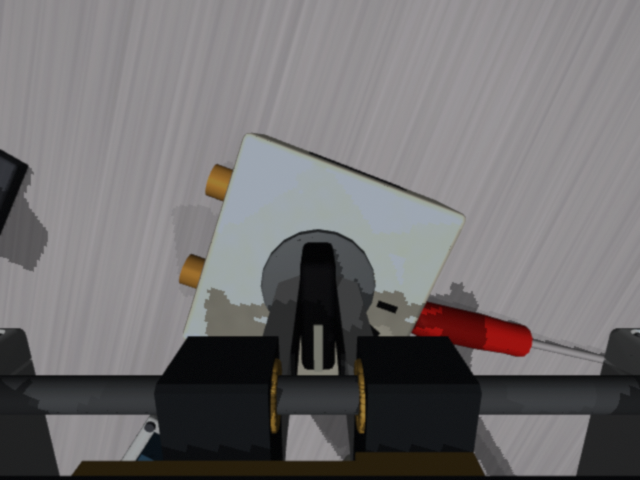

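View pics/s17.png

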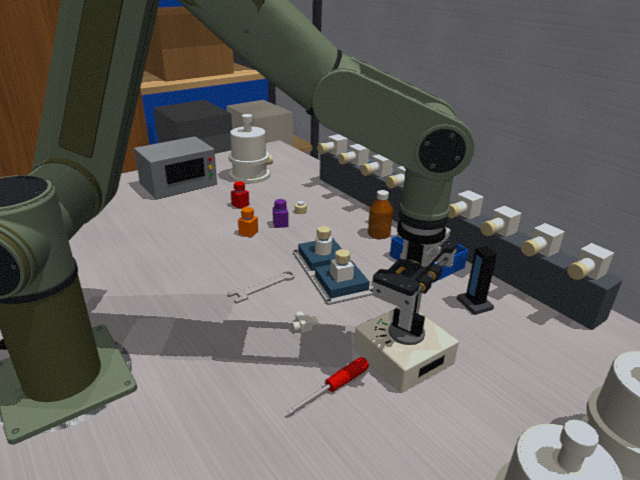

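The tool and the bar (aligned with the fingers at (317,310)) have turned ≈1.19–1.21 rad. The side view shows both valves in their nests and every bystander at its original pixel position. Handing in.

```bash
python3 -c "
from cell import ctrl
s=ctrl.sense();print(s['time_s'],s['qd'].round(2),s['width']);print(ctrl.sign_off())"
```

```text
22.25 [ 0.05  0.09 -0.15 -0.12  0.08 -0.05] 15.84196365511714
the job is handed in; nothing more can be done
None
```

I put both valves in their own nests and let go of them. I then turned the dial clockwise to the third click and handed in at 22.25 s with the fingers still holding it at a 45 N grip setting. No verdict is reported.

**Last checks**
- **Valves:** after release, both cap tops measured about 85.3 mm, against 86 mm expected when fully home (the depth camera reads about 1.5 mm low). Each valve met upward force when it bottomed, 4.4 N for the round one and 4.9 N for the square one. The square valve's cap was within 1 mm of its nest centre. The round one's two readings were 1 mm and 2 mm off; 4 mm is allowed.
- **Dial:** the bar had turned about 1.19 rad by depth and the tool 1.21 rad; the third click is at 1.2 and at least 1.06 is required. The arm was at rest.
- **Bystanders:** the final side view showed all six where they started. I judged this by eye from the picture and did not measure it.

**What disagreed:**
- **Fingertips:** they sit about 30 mm behind the reported TCP, although the description puts the TCP at their very end. My first grip on the round valve therefore closed on its cap. I released, went 29 mm lower and gripped the body.
- **First move call:** it was refused because rows apparently need all five keys. Nothing moved and no time was lost.

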